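# Weigh the portion pail on the sprung hook scale

### The arm

A 6-joint arm with a two-finger parallel gripper is mounted at the origin on the work surface. World frame = base frame: x ahead of the robot, y to its left, z up, the work surface at z = 0. Lengths are in m, angles in rad, forces in N, time in s.
With the tool pointing down it reaches from about 0.225 to 0.875 m from the base axis. Payload 3.4 kg.
Tool frame: the origin (TCP) lies between the finger pads; the fingertips stand 8 mm ahead of it and the grasp point (between the pads) lies 11 mm behind it; z points along the fingers, y is the line along which they close (so a half turn about z gives the same grasp; the last joint's range is limited). The gripper opens to 85 mm and grips with 20 to 120 N. Pads are 22 mm wide; open, the fingers measure 114 mm over their backs; the gripper's body (76 mm by 85 mm) begins 54 mm behind the grasp point. The pads swing forward as they close: fully open they stand 13 mm farther back than shut.
Start: joints at [-1.306, 0.276, 1.505, -0, 1.361, -0.121], TCP at [0.216, -0.533, 0.239] pointing down, gripper open.
Joint ranges: [-2.89, 2.89], [-0.75, 2.08], [0.22, 2.7], [-1.18, 4.32], [0.11, 2.71], [-2.7, 2.7]. Speed limits (rad/s): [2.57, 2.57, 3.14, 3.14, 3.14, 3.14].

### API

Orientations are given as a unit quaternion [w, x, y, z].
In Python, from rig import manip gives the robot as it stands.
- The arm moves only by the tool move_arm, never from a script. Its argument "deltas" is a list that holds one entry, the list of rows, each a list of 5 numbers: the shift along the tool's x, y, z normalised to -1 to 1, where 1 is 80 cm, then the turn about the tool's z normalised to -1 to 1, where 1 is 120 degrees, then the closure, from -1 (fully open) to 1 (shut). In form: [[[tx, ty, tz, twist, grip], ...]]. A call has 1 to 12 rows; each row is the pose to reach, as a shift and turn from the pose commanded when the call began, along the tool's axes at that moment; what a row does not reach only later rows make up. A row lasts 1/10 s, in which the tool goes at most 50 mm and 8.59 degrees, less where a joint would pass 70% of its speed; a pose out of reach is approached as far as the arm can. A call with a number of a shift or a turn outside -1 to 1 is refused whole. A call with a gripper value outside its range is refused whole. The fingers move at their own pace and stop on an object; "squeeze" is the grip in N (left out, the last holds). Time passes only in rows, so rows that repeat a pose let the fingers close. It gives the time, the measured TCP pose, the force, the opening and the grip force at its end, in the units of the state.
- manip.get_state(): the state, without advancing time (a new reading comes with each control period).
- manip.get_image(name): name is "side" or "top"; returns the picture (420x560x3 uint8, red, green, blue); there is no depth.
- manip.camera_params(name): a dict with "fx", "fy", "cx", "cy" (pixels), "dist" ([k1, k2, p1, p2, k3] as OpenCV has them; the pictures are not rectified), "R" (3x3) and "t" (3): a world point X has camera coordinates R X + t. Camera axes: x right, y down, z forward; pixel columns grow to the right and rows downward; lengths in m; the calibration is good to about 2 mm. A picture is of the moment at which its call begins. camera_params takes no time and is no camera call.
- manip.sign_off(): hands the job in; it is judged then, once.
The state is a dict: "clock": time; "qpos": joint angles; "qd": joint speeds; "effort": joint torques, N m; "position": TCP position; "ee_rot": TCP orientation; "contact_force": force on the tool from outside, world axes, zero at the start; "moment": the same for the moment, N m; "width": finger opening in m; "gripper_force": force on a finger pad.
Only numpy, scipy, OpenCV 4.12 (cv2) and the standard library are available. Lean on these libraries where they do the work, as an engineer would, in place of code of your own. Each camera call takes 0.05 s, during which the arm holds its last target. There are 200 camera calls.

### The job

Weigh the lidded steel pail: hang it by its pointed bail on the hook of the spring scale, letting the hook take the weight gently, and let go only once the spring carries the whole weight, so that the hook never snaps or bounces up or down and is never dragged to the bottom of its travel. Let it settle until it hangs free and still, hands off, for a full second, then take hold again, lift it gently off the hook and set it down (not drop it) upright in the middle of the round cork trivet and let go. Leave the bowls, the tumbler and the spoon where they are.

Things in the scene. Friction and masses are not known exactly. Their poses are not given: they have to be found in the camera images.
- pail_grip (a point): Centre of the black upright grip on top of the pail, a square post 16 x 16 mm, 48 mm tall (24 mm of it above and below this point), the place to hold the pail. Axes: z up through the grip, x and y square to its faces. The bail lies in the y-z plane, so the hook must pass through it along this x axis (either way round). The pail's underside is 162 mm below.
- pail_bail (a point): Peak of the pail's rigid bail (8 mm round steel bar, centre line), 32 mm below the grip's centre. From here the bail slopes down to both sides (26 mm down at 36 mm out along y), then to the lid; the clear window under the peak is 61 mm high and 64 mm wide. When hung, the peak rests in the hook's trough, 8 mm above point hook.
- pail_foot (a point): Centre of the pail's underside.
- hook (a point): Lowest point of the hook's trough (centre line of its 8 mm round bar), 260 mm above the counter when unloaded. x points along the bar from the open tip to the scale's post, z up. The tip ends 28 mm towards -x and tops out 18 mm above this point; towards +x the bar climbs 16 mm in 30 mm and 35 mm in 75 mm. It only moves up and down.
- scale (a joint): Hook travel downwards, m: 0 unloaded, 0.125 at the bottom stop (keep below 0.118). Spring 70 N/m, lightly damped; the pail stretches it 35 to 105 mm by its weight. While the pail is held this only follows the hand and does not show the weight. Never faster than 0.15 m/s in the hand, nor 0.06 m/s left to itself, as happens if the pail is let go more than about 0.3 N out of balance.
- trivet_top (a point): Centre of the upper face of the round cork trivet, 130 mm across and 12 mm thick, fixed to the counter.
- bowls: Stack of small yellow bowls 116 mm across, about 78 mm tall, origin under its centre. Bystander.
- tumbler: Steel tumbler 68 mm across, 100 mm tall, origin under its centre. Bystander.
- ladle: Steel spoon lying on the counter, about 200 mm long along its x axis. Bystander.
- pail: The steel pail, a closed can 90 mm across and 64 mm tall with its lid; with bail and grip 186 mm. Weight unknown, 0.25 to 0.75 kg, centred below the grip. Origin: centre of its underside; axes as those of point pail_grip.
- trivet: The trivet; its origin is the centre of its underside.
- stand: The scale's fixed stand; origin on the counter straight below the hook, x as the hook's x. Its 10 mm thick, 130 mm wide base plate runs from 40 mm in front of the hook (-x) to 210 mm behind; the post stands 165 mm behind the hook and is 332 mm tall; the black carriage of the hook on it begins 145 mm behind.

How it is judged:
By the outcome, as a careful person would: the job done as asked, in the order asked, and still so for the second after the job is handed in, with the robot touching nothing.
It also fails if it takes over 67 s, if anything falls off the work surface, if the arm or the gripper's body presses on something with over 40 N, if the wrist force passes 120 N, or if a joint passes its speed limit or range.

## Working session

There is one attempt and no reset: what is moved stays moved. The work goes in short steps, Python scripts to look and compute and a tool call to move; the robot and the scene stay as the last step left them, time stands still between calls to the robot, and variables do not carry over. Pictures are saved under pics/ and viewed, at most 10 in all, crops included, and the job is handed in when it is done.

Besides the shell and the picture viewer there is one more tool, called as name(argument=value, ...), one argument or row to a line, values as JSON. move_arm: Moves the arm, as the interface text tells. Scaled input: -1 to 1 covers 80 cm each way for a shift and 120 degrees each way for a turn. Its arguments: {"type":"object","properties":{"deltas":{"type":"array","items":{"type":"array","items":{"type":"array","items":{"type":"number","minimum":-1,"maximum":1}}}},"squeeze":{"type":"number"}},"required":["deltas"]}

```bash
mkdir -p pics; python3 - <<'E'
from rig import manip
import cv2,numpy as np
print(manip.get_state())
for n in("side","top"):
    im=manip.get_image(n); cv2.imwrite(f"pics/{n}0.png",im[:,:,::-1]); p=manip.camera_params(n)
    print(n,p)
E
```

```text
{'clock': 0.0, 'qpos': array([-1.30602333e+00,  2.76584231e-01,  1.50618656e+00, -6.55971915e-06,
        1.36070195e+00, -1.20987443e-01]), 'qd': array([-0.00058517,  0.0003638 ,  0.00018637,  0.0006574 , -0.00048519,
        0.0032309 ]), 'effort': array([-1.91694409e-03, -4.16776836e+01, -2.45808291e+01, -2.07864309e-04,
        1.10605647e-02, -6.34641779e-06]), 'position': array([ 0.21620812, -0.53221704,  0.23842456]), 'ee_rot': array([-9.37386519e-04,  9.81455643e-01,  1.91687084e-01, -7.07230649e-05]), 'contact_force': array([ 0.0720203 ,  0.38248184, -0.13843338]), 'moment': array([0.01228181, 0.02537672, 0.01168138]), 'gripper_force': 0.0, 'width': 0.08540632358002251}
side {'fx': 455.09857093092256, 'fy': 455.09857093092256, 'cx': 280.4666260310364, 'cy': 213.9294704158563, 'dist': array([-0.03980562,  0.        ,  0.        ,  0.        ,  0.        ]), 'R': array([[-0.99773116, -0.06536568, -0.01611999],
       [-0.03206777,  0.67194702, -0.73990463],
       [ 0.05919615, -0.73770898, -0.67251861]]), 't': array([0.5447084 , 0.14967577, 1.25403693])}
top {'fx': 379.2707927329918, 'fy': 379.2707927329918, 'cx': 282.68358556598986, 'cy': 210.01957956812194, 'dist': array([-0.07831304,  0.        ,  0.        ,  0.        ,  0.        ]), 'R': array([[ 0.01885941, -0.99965497, -0.0182827 ],
       [-0.98867372, -0.0159229 , -0.1492338 ],
       [ 0.1488912 ,  0.02089008, -0.9886329 ]]), 't': array([1.01744577e-04, 5.36792393e-01, 1.01626341e+00])}
```

View pics/side0.png

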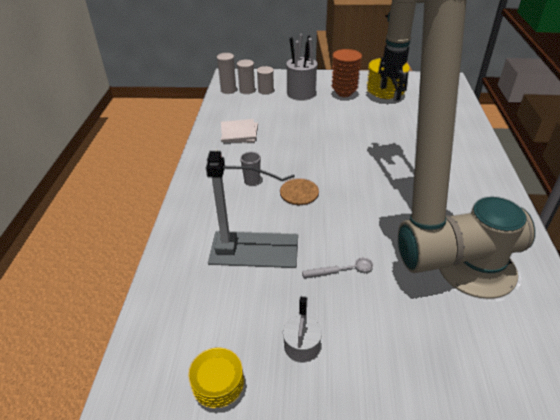

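View pics/top0.png

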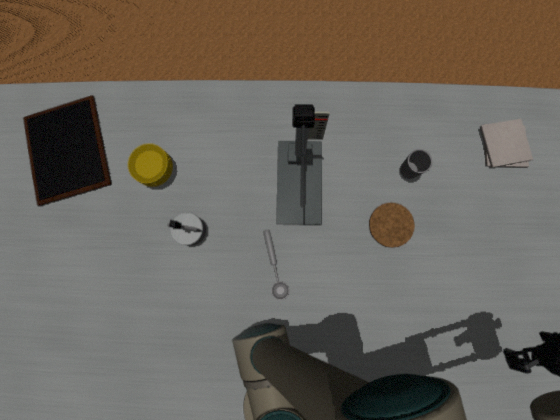

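The side view shows the pail at (302,335) with its grip at (303,305), the hook tip at about (293,178), the trivet at (299,191) and the bowls at (217,378). The top view has the pail at (187,230), grip at (175,224), stand plate at (300,182), trivet at (392,225) and spoon at (275,265). I'll zoom in next.

```bash
cat > h.py <<'E'
import cv2,numpy as np
from rig import manip
P={n:manip.camera_params(n) for n in("side","top")}
def K(p): return np.array([[p["fx"],0,p["cx"]],[0,p["fy"],p["cy"]],[0,0,1.]])
def und(n,uv):
    p=P[n]; return cv2.undistortPoints(np.array(uv,float).reshape(-1,1,2),K(p),np.array(p["dist"])).reshape(-1,2)
def plane(n,uv,z):
    p=P[n]; R=np.array(p["R"]); C=-R.T@p["t"]; d=np.c_[und(n,uv),np.ones(len(np.array(uv).reshape(-1,2)))]@R
    return C+d*((z-C[2])/d[:,2])[:,None]
def tri(us,ut):
    M=[np.c_[P[n]["R"],P[n]["t"]] for n in("side","top")]
    X=cv2.triangulatePoints(M[0],M[1],und("side",us).T,und("top",ut).T); return (X[:3]/X[3]).T
def proj(n,X):
    p=P[n]; return cv2.projectPoints(np.array(X,float).reshape(-1,1,3),cv2.Rodrigues(np.array(p["R"]))[0],np.array(p["t"]),K(p),np.array(p["dist"]))[0].reshape(-1,2)
def crop(im,x,y,w,h,s): return cv2.resize(im[y:y+h,x:x+w],None,fx=s,fy=s,interpolation=cv2.INTER_CUBIC)
E
python3 - <<'E'
from h import *
s=cv2.imread("pics/side0.png");t=cv2.imread("pics/top0.png")
a=np.hstack([crop(s,262,290,80,60,5),crop(t,147,200,80,60,5)])
b=np.hstack([crop(s,200,140,100,75,4),crop(t,255,155,100,75,4)])
cv2.imwrite("pics/z.png",np.vstack([a,b]))
for n,im in(("side",s),("top",t)):
    hsv=cv2.cvtColor(im,cv2.COLOR_BGR2HSV)
    m=cv2.inRange(hsv,(5,90,60),(18,255,255)); 
    x,y,w,h=(265,170,70,45) if n=="side" else (355,190,75,75)
    mm=np.zeros_like(m);mm[y:y+h,x:x+w]=m[y:y+h,x:x+w]
    c=max(cv2.findContours(mm,0,cv2.CHAIN_APPROX_NONE)[0],key=cv2.contourArea)
    q=plane(n,c.reshape(-1,2),.012); (cx,cy),r=cv2.minEnclosingCircle(q[:,:2].astype(np.float32)); print(n,"trivet",cx,cy,r)
    m=cv2.inRange(hsv,(22,120,80),(32,255,255)); x,y,w,h=(180,340,80,75) if n=="side" else (115,130,70,65)
    mm=np.zeros_like(m);mm[y:y+h,x:x+w]=m[y:y+h,x:x+w]
    c=max(cv2.findContours(mm,0,cv2.CHAIN_APPROX_NONE)[0],key=cv2.contourArea)
    q=plane(n,c.reshape(-1,2),.078); print("bowl",cv2.minEnclosingCircle(q[:,:2].astype(np.float32)))
print("grip rough",tri([[303,303]],[[175,224]]), "tip",tri([[294,177]],[[303,206]]))
print("plate",plane("top",[[277,142],[321,142],[277,224],[321,224]],.01),plane("side",[[298,265],[298,236],[209,264]],.01))
E
```

```text
side trivet 0.5035901069641113 -0.2980143129825592 0.06599968671798706
bowl ((0.654224693775177, 0.39887866377830505), 0.06872352212667465)
top trivet 0.5045614838600159 -0.3003697097301483 0.06419286876916885
bowl ((0.6585466265678406, 0.38422077894210815), 0.06096974387764931)
grip rough [[0.47774846 0.27029582 0.1706228 ]] tip [[ 0.51112423 -0.03935818  0.26884162]]
plate [[ 0.74422676  0.03075931  0.01      ]
 [ 0.74603486 -0.09910663  0.01      ]
 [ 0.50069477  0.02557885  0.01      ]
 [ 0.50276789 -0.09975548  0.01      ]] [[ 0.49562928  0.02247208  0.01      ]
 [ 0.49983605 -0.09087367  0.01      ]
 [ 0.74357336  0.03166426  0.01      ]]
```

View pics/z.png

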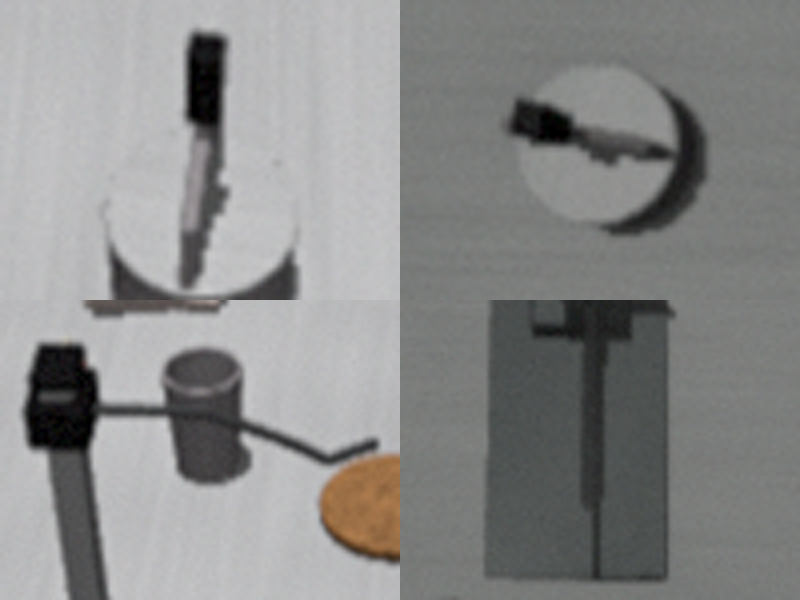

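Zoom shows the grip top at about (303.4,298) side / (171.6,223.6) top, and the bail foot nearest the side camera at (299,346.6). The hook tip is at (294,175.5) side / (303,207) top and the trough at (282,180) side.

```bash
python3 - <<'E'
from h import *
np.set_printoptions(precision=4,suppress=True)
s=cv2.imread("pics/side0.png");t=cv2.imread("pics/top0.png")
def blob(im,x,y,w,h,th):
    m=(cv2.cvtColor(im,6)[y:y+h,x:x+w]<th).astype(np.uint8)
    n,_,st,c=cv2.connectedComponentsWithStats(m); i=1+st[1:,4].argmax(); print(st[i],c[i]+[x,y]); return c[i]+[x,y]
a=blob(s,295,293,18,23,45);b=blob(t,165,216,18,16,45)
print("grip",tri([a],[b]),plane("side",[a],.162),plane("top",[b],.162))
print("top of grip",plane("side",[[303.4,298]],.186),plane("top",[[171.6,223.6]],.186))
print("lid c top",plane("top",[[186.8,229]],.064),"foot+y",plane("side",[[299,346.6]],.064))
print("foot-y top",plane("top",[[202,231]],.064))
print("tip",tri([[294,175.5]],[[303,207]]),"trough side",plane("side",[[282.2,180]],.26),"tip side",plane("side",[[294,175.5]],.276),"top",plane("top",[[303,207]],.276),"bar back",plane("top",[[303.3,170]],.295))
E
```

```text
[  5   4   6  19 102] [302.549 306.   ]
[ 5  5 13  8 67] [175.2388 224.5373]
grip [[0.4779 0.2721 0.1623]] [[0.4781 0.2719 0.162 ]] [[0.4777 0.2723 0.162 ]]
top of grip [[0.4768 0.2688 0.186 ]] [[0.4773 0.2739 0.186 ]]
lid c top [[0.4765 0.2697 0.064 ]] foot+y [[0.4832 0.3107 0.064 ]]
foot-y top [[0.4719 0.2274 0.064 ]]
tip [[ 0.5097 -0.0394  0.2732]] trough side [[ 0.5398 -0.037   0.26  ]] tip side [[ 0.5103 -0.0359  0.276 ]] top [[ 0.5085 -0.0392  0.276 ]] bar back [[ 0.5857 -0.0384  0.295 ]]
```

move_arm(
  deltas=[
    [[0.341, -0.404, -0.05, 0, -1], [0.341, -0.404, -0.05, 0, -1], [0.341, -0.404, -0.05, 0, -1], [0.341, -0.404, -0.05, 0, -1], [0.341, -0.404, -0.05, 0, -1], [0.341, -0.404, -0.05, 0, -1], [0.341, -0.404, -0.05, 0, -1], [0.341, -0.404, -0.05, 0, -1], [0.341, -0.404, -0.05, 0, -1], [0.341, -0.404, -0.05, 0, -1], [0.341, -0.404, -0.05, 0, -1]],
  ],
  squeeze=50,
)

```text
clock: 1.2
position: [0.3474, -0.1305, 0.2792]
ee_rot: [0.0, 0.981, 0.193, -0.0]
contact_force: [-0.6, -0.0, 0.4]
width: 0.0855
gripper_force: 0.0
```

```bash
cat > go.py <<'E'
import sys,numpy as np
from rig import manip
from scipy.spatial.transform import Rotation as Ro
x,y,z,yaw=map(float,sys.argv[1:5])
s=manip.get_state(); w=s["ee_rot"]; R=Ro.from_quat([w[1],w[2],w[3],w[0]]).as_matrix()
cy=np.degrees(np.arctan2(R[1,0],R[0,0]))
print("t",s["clock"],"pos",s["position"].round(4),"yaw",cy.round(2),"tilt",R[:,2].round(4),"F",s["contact_force"].round(2),"w",s["width"].round(4))
print("cmd",(R.T@(np.array([x,y,z])-s["position"])/.8).round(4),"twist",((cy-yaw)/120).round(4))
E
python3 go.py .478 .272 .25 -7.7
```

```text
Traceback (most recent call last):
  File "go.py", line 7, in <module>
    print("t",s["clock"],"pos",s["position"].round(4),"yaw",cy.round(2),"tilt",R[:,2].round(4),"F",s["contact_force"].round(2),"w",s["width"].round(4))
                                                                                                                                   ^^^^^^^^^^^^^^^^
AttributeError: 'float' object has no attribute 'round'
```

```bash
sed -i 's/s\["width"\].round(4)/round(s["width"],4)/' go.py; python3 go.py .478 .272 .25 -7.7
```

```text
t 1.2 pos [ 0.3474 -0.1305  0.2792] yaw 22.22 tilt [-4.e-04 -8.e-04 -1.e+00] F [-0.63 -0.01  0.36] w 0.0855
cmd [ 0.3414 -0.404   0.036 ] twist 0.2493
```

move_arm(
  deltas=[
    [[0.341, -0.404, 0.036, 0.249, -1], [0.341, -0.404, 0.036, 0.249, -1], [0.341, -0.404, 0.036, 0.249, -1], [0.341, -0.404, 0.036, 0.249, -1], [0.341, -0.404, 0.036, 0.249, -1], [0.341, -0.404, 0.036, 0.249, -1], [0.341, -0.404, 0.036, 0.249, -1], [0.341, -0.404, 0.036, 0.249, -1], [0.341, -0.404, 0.036, 0.249, -1], [0.341, -0.404, 0.036, 0.249, -1], [0.341, -0.404, 0.036, 0.249, -1], [0.341, -0.404, 0.036, 0.249, -1]],
  ],
)

```text
clock: 2.4
position: [0.4788, 0.2697, 0.2497]
ee_rot: [0.001, 0.998, -0.068, -0.001]
contact_force: [-0.1, 0.5, 0.8]
width: 0.0856
gripper_force: 0.0
```

```bash
python3 go.py .478 .272 .153 -7.7; python3 -c "
from h import *
s=manip.get_image('side');t=manip.get_image('top')
cv2.imwrite('pics/c1.png',np.hstack([crop(s,252,250,100,100,4),crop(t,130,180,100,100,4)])[:,:,::-1])"
```

```text
t 2.4 pos [0.4788 0.2697 0.2497] yaw -7.83 tilt [-0.0017 -0.0022 -1.    ] F [-0.05  0.49  0.83] w 0.0856
cmd [-0.0013 -0.003   0.1209] twist -0.0011
```

View pics/c1.png

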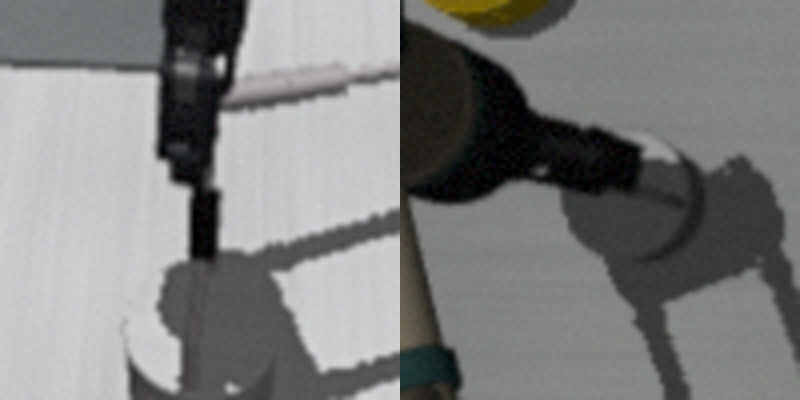

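The gripper hangs over the post in both views: side crop post (205,220), fingers (190,150); top crop fingers in line with the bail. Descending and closing.

move_arm(
  deltas=[
    [[-0.001, -0.002, 0.04, 0, -1], [-0.001, -0.002, 0.08, 0, -1], [-0.001, -0.002, 0.105, 0, -1], [-0.001, -0.002, 0.121, 0, -1], [-0.001, -0.002, 0.121, 0, -1], [-0.001, -0.002, 0.121, 0, 0], [-0.001, -0.002, 0.121, 0, 0.4], [-0.001, -0.002, 0.121, 0, 0.7], [-0.001, -0.002, 0.121, 0, 1], [-0.001, -0.002, 0.121, 0, 1], [-0.001, -0.002, 0.121, 0, 1], [-0.001, -0.002, 0.121, 0, 1]],
  ],
)

```text
clock: 3.7
position: [0.4781, 0.273, 0.154]
ee_rot: [0.0, 0.998, -0.068, 0.0]
contact_force: [-0.4, -0.7, 2.5]
width: 0.0152
gripper_force: 50.0
```

```bash
cat > f.py <<'E'
from h import *
F=[];p=[]
for i in range(8): manip.get_image("top"); s=manip.get_state(); F.append(np.r_[s["contact_force"],s["moment"]]); p.append(s["position"])
print(s["clock"],"F",np.mean(F,0).round(3),"sd",np.std(F,0).round(2),"pos",np.mean(p,0).round(4),"w",round(s["width"],4),s["gripper_force"])
E
python3 f.py; python3 go.py .478 .272 .153 -7.7
```

```text
4.1 F [-0.647 -1.844  4.269 -0.255  0.097  0.04 ] sd [0.45 0.53 1.1  0.06 0.03 0.03] pos [0.4782 0.273  0.154 ] w 0.0158 50.34135639667511
t 4.1 pos [0.4782 0.273  0.154 ] yaw -7.77 tilt [ 4.e-04 -2.e-04 -1.e+00] F [-0.24 -2.15  5.26] w 0.0158
cmd [-0.0001  0.0013  0.0012] twist -0.0006
```

move_arm(
  deltas=[
    [[0, 0, -0.01, 0, 1], [0, 0, -0.035, 0, 1], [0, 0, -0.07, 0, 1], [0, 0, -0.11, 0, 1], [0, 0, -0.15, 0, 1], [0, 0, -0.19, 0, 1], [0, 0, -0.211, 0, 1], [0, 0, -0.211, 0, 1], [0, 0, -0.211, 0, 1], [0, 0, -0.211, 0, 1]],
  ],
)

```text
clock: 5.1
position: [0.4771, 0.2729, 0.3204]
ee_rot: [0.001, 0.998, -0.068, -0.002]
contact_force: [0.1, 0.3, -3.4]
width: 0.0155
gripper_force: 49.2
```

```bash
python3 f.py; python3 f.py; python3 go.py .445 -.037 .323 0.5
```

```text
5.5 F [-0.195  0.053 -3.453  0.01  -0.006  0.   ] sd [0.53 0.49 0.31 0.02 0.02 0.02] pos [0.4777 0.273  0.3214] w 0.0155 49.17018949985504
5.9 F [ 1.810e-01  4.600e-02 -3.357e+00 -1.300e-02  1.400e-02  3.000e-03] sd [0.45 0.58 0.71 0.03 0.03 0.02] pos [0.4781 0.2731 0.3225] w 0.0153 49.169840812683105
t 5.9 pos [0.478  0.2731 0.3225] yaw -7.78 tilt [ 1.e-04 -0.e+00 -1.e+00] F [ 1.07 -0.09 -4.53] w 0.0153
cmd [ 0.0115  0.3897 -0.0006] twist -0.069
```

move_arm(
  deltas=[
    [[0.001, 0.015, 0, 0, 1], [0.0015, 0.05, 0, -0.01, 1], [0.003, 0.095, 0, -0.02, 1], [0.004, 0.145, 0, -0.03, 1], [0.006, 0.195, 0, -0.04, 1], [0.0075, 0.245, 0, -0.05, 1], [0.009, 0.295, 0, -0.06, 1], [0.0105, 0.34, 0, -0.069, 1], [0.011, 0.375, 0, -0.069, 1], [0.0115, 0.39, 0, -0.069, 1], [0.0115, 0.39, 0, -0.069, 1], [0.0115, 0.39, 0, -0.069, 1]],
  ],
)

```text
clock: 7.1
position: [0.4448, -0.0366, 0.3225]
ee_rot: [-0.001, 1.0, 0.004, 0.0]
contact_force: [0.3, 0.9, -3.2]
width: 0.0154
gripper_force: 49.6
```

```bash
python3 f.py; python3 go.py .540 -.037 .323 0.5; python3 -c "
from h import *
s=manip.get_image('side');t=manip.get_image('top')
cv2.imwrite('pics/c2.png',np.hstack([crop(s,230,140,100,100,4),crop(t,250,170,100,100,4)])[:,:,::-1])"
```

```text
7.5 F [ 6.400e-02  1.860e-01 -3.371e+00  3.000e-03  1.200e-02 -1.200e-02] sd [0.31 0.37 0.48 0.03 0.03 0.03] pos [ 0.445  -0.0363  0.3225] w 0.0155 49.584234952926636
t 7.5 pos [ 0.445  -0.0367  0.3225] yaw 0.57 tilt [ 0.  0. -1.] F [-0.12 -0.11 -3.78] w 0.0155
cmd [ 0.1187  0.0016 -0.0007] twist 0.0006
```

View pics/c2.png

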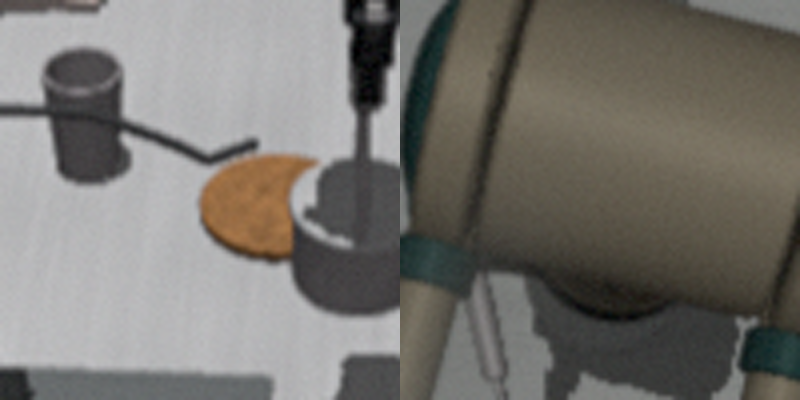

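The side crop shows the bail edge-on at (362,180), the hook tip at (253,143) and the trough at (210,160), so the window is clear ahead of the tip. Heights match, so I'll move in along x.

move_arm(
  deltas=[
    [[0.005, 0.001, 0, 0, 1], [0.018, 0.001, 0, 0, 1], [0.035, 0.001, 0, 0, 1], [0.053, 0.001, 0, 0, 1], [0.07, 0.001, 0, 0, 1], [0.088, 0.001, 0, 0, 1], [0.103, 0.001, 0, 0, 1], [0.114, 0.001, 0, 0, 1], [0.1187, 0.001, 0, 0, 1], [0.1187, 0.001, 0, 0, 1], [0.1187, 0.001, 0, 0, 1], [0.1187, 0.001, 0, 0, 1]],
  ],
)

```text
clock: 8.8
position: [0.5393, -0.0372, 0.3227]
ee_rot: [0.0, 1.0, 0.004, -0.0]
contact_force: [0.2, -0.2, -2.4]
width: 0.0154
gripper_force: 49.5
```

```bash
python3 f.py; python3 go.py .540 -.037 .300 0.5; python3 -c "
from h import *
s=manip.get_image('side')
cv2.imwrite('pics/c3.png',crop(s,200,110,150,110,5)[:,:,::-1])"
```

```text
9.2 F [ 1.770e-01  5.100e-02 -3.282e+00  4.000e-03  1.200e-02  3.000e-03] sd [0.44 0.72 0.33 0.03 0.03 0.01] pos [ 0.5396 -0.0372  0.3227] w 0.0153 49.508854150772095
t 9.2 pos [ 0.5398 -0.0372  0.3226] yaw 0.5 tilt [ 1.e-04 -1.e-04 -1.e+00] F [ 0.   -0.5  -3.49] w 0.0153
cmd [ 0.0002 -0.0003  0.0282] twist 0.0
```

View pics/c3.png

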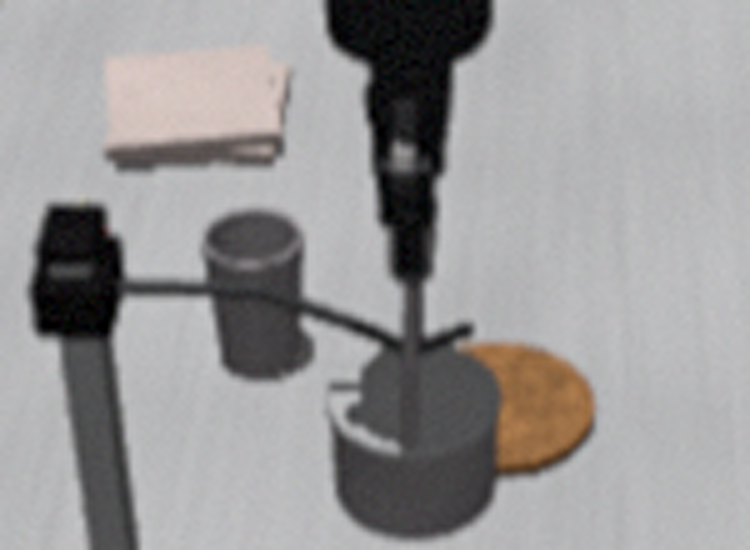

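The trough at (407,350) lies right behind the bail at x≈410, so the hook is through the window. Weight is about 3.37 N, so expected stretch is about 48 mm. Lowering gently.

move_arm(
  deltas=[
    [[0, 0, 0.006, 0, 1], [0, 0, 0.014, 0, 1], [0, 0, 0.022, 0, 1], [0, 0, 0.027, 0, 1], [0, 0, 0.031, 0, 1], [0, 0, 0.035, 0, 1], [0, 0, 0.039, 0, 1], [0, 0, 0.043, 0, 1], [0, 0, 0.047, 0, 1], [0, 0, 0.051, 0, 1], [0, 0, 0.055, 0, 1], [0, 0, 0.059, 0, 1]],
  ],
)

```text
clock: 10.45
position: [0.54, -0.0373, 0.2752]
ee_rot: [0.0, 1.0, 0.004, 0.0]
contact_force: [-0.0, -1.1, -1.1]
width: 0.0156
gripper_force: 49.7
```

```bash
python3 f.py
```

```text
10.85 F [ 0.248 -0.132 -2.134 -0.056 -0.055  0.006] sd [0.33 0.62 0.55 0.04 0.04 0.02] pos [ 0.54   -0.0373  0.2753] w 0.0156 49.700862765312195
```

move_arm(
  deltas=[
    [[0, 0, 0.004, 0, 1], [0, 0, 0.008, 0, 1], [0, 0, 0.012, 0, 1], [0, 0, 0.016, 0, 1], [0, 0, 0.02, 0, 1], [0, 0, 0.024, 0, 1], [0, 0, 0.028, 0, 1], [0, 0, 0.032, 0, 1], [0, 0, 0.036, 0, 1], [0, 0, 0.0385, 0, 1], [0, 0, 0.0385, 0, 1], [0, 0, 0.0385, 0, 1]],
  ],
)

```text
clock: 12.05
position: [0.5401, -0.0373, 0.2447]
ee_rot: [0.0, 1.0, 0.004, 0.0]
contact_force: [2.4, -2.2, 0.2]
width: 0.0154
gripper_force: 50.0
```

```bash
python3 f.py; python3 f.py; python3 -c "
from h import *
s=manip.get_image('side')
cv2.imwrite('pics/c4.png',crop(s,200,110,150,110,5)[:,:,::-1])"
```

```text
12.45 F [ 1.782e+00 -1.813e+00 -2.600e-02 -3.020e-01 -3.710e-01  1.000e-03] sd [0.24 0.43 0.44 0.03 0.04 0.02] pos [ 0.5401 -0.0373  0.2447] w 0.0151 49.98731732368469
12.85 F [ 2.226 -1.812  0.038 -0.364 -0.429  0.026] sd [0.37 0.22 0.36 0.03 0.05 0.01] pos [ 0.5401 -0.0373  0.2446] w 0.0155 49.990909695625305
```

View pics/c4.png

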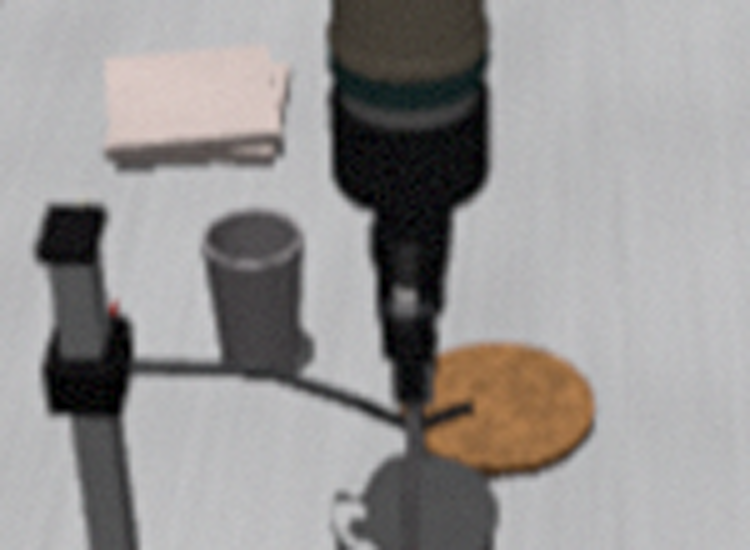

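The hook now carries the load and sits in the bail peak (trough at (412,425)). The lateral forces of +2.2 and −1.8 N show the bail is slightly off the trough. I'll ease it +x / −y.

move_arm(
  deltas=[
    [[0.001, 0.001, 0, 0, 1], [0.002, 0.0025, 0, 0, 1], [0.002, 0.0025, 0, 0, 1], [0.002, 0.0025, 0, 0, 1]],
  ],
)

```text
clock: 13.3
position: [0.5405, -0.0383, 0.244]
ee_rot: [-0.001, 1.0, 0.004, -0.001]
contact_force: [-0.6, 2.4, 0.0]
width: 0.0152
gripper_force: 50.0
```

```bash
python3 f.py
```

```text
13.7 F [-2.316e+00  3.253e+00  2.180e-01  7.130e-01  4.050e-01  2.000e-03] sd [0.85 0.82 0.38 0.13 0.11 0.03] pos [ 0.5406 -0.0384  0.2442] w 0.0154 50.006890296936035
```

move_arm(
  deltas=[
    [[-0.001, -0.0016, 0, 0, 1], [-0.001, -0.0016, 0, 0, 1], [-0.001, -0.0016, 0, 0, 1]],
  ],
)

```text
clock: 14.0
position: [0.5406, -0.0382, 0.2445]
ee_rot: [0.0, 1.0, 0.004, -0.0]
contact_force: [-2.9, 1.1, -0.4]
width: 0.0157
gripper_force: 50.0
```

```bash
python3 f.py;python3 f.py
```

```text
14.4 F [-2.415  1.471  0.352  0.272  0.468 -0.003] sd [0.46 0.54 0.51 0.06 0.03 0.04] pos [ 0.5406 -0.0382  0.2445] w 0.0153 49.99589145183563
14.8 F [-2.96   0.691 -0.119  0.087  0.535  0.008] sd [0.4  0.47 0.36 0.05 0.03 0.02] pos [ 0.5407 -0.0382  0.2445] w 0.0155 49.99336838722229
```

move_arm(
  deltas=[
    [[-0.0006, -0.0003, 0, 0, 1], [-0.0006, -0.0003, 0, 0, 1], [-0.0006, -0.0003, 0, 0, 1]],
  ],
)

```text
clock: 15.1
position: [0.5406, -0.0381, 0.2447]
ee_rot: [0.0, 1.0, 0.004, 0.0]
contact_force: [-2.4, -0.7, 0.2]
width: 0.0153
gripper_force: 50.0
```

```bash
python3 f.py;python3 f.py
```

```text
15.5 F [-1.278 -1.451  0.166 -0.256  0.297  0.011] sd [0.41 0.47 0.31 0.07 0.05 0.02] pos [ 0.5406 -0.038   0.2446] w 0.0155 49.98975455760956
15.9 F [-0.693 -2.271  0.173 -0.46   0.156 -0.007] sd [0.44 0.4  0.48 0.04 0.04 0.03] pos [ 0.5406 -0.038   0.2446] w 0.0154 49.98903930187225
```

move_arm(
  deltas=[
    [[0.0002, 0.0003, -0.0006, 0, 1], [0.0002, 0.0003, -0.001, 0, 1], [0.0002, 0.0003, -0.001, 0, 1], [0.0002, 0.0003, -0.001, 0, 1]],
  ],
)

```text
clock: 16.3
position: [0.5405, -0.0379, 0.2454]
ee_rot: [0.0, 1.0, 0.004, 0.0]
contact_force: [-0.6, -2.1, -0.6]
width: 0.0157
gripper_force: 50.0
```

```bash
python3 f.py;python3 f.py
```

```text
16.7 F [-0.296 -2.311 -0.13  -0.456  0.052 -0.007] sd [0.56 0.37 0.48 0.02 0.05 0.02] pos [ 0.5405 -0.038   0.2453] w 0.0153 49.98202621936798
17.1 F [-0.372 -2.115 -0.086 -0.491  0.007 -0.007] sd [0.6  0.48 0.42 0.03 0.03 0.02] pos [ 0.5405 -0.038   0.2453] w 0.0154 49.9808406829834
```

move_arm(
  deltas=[
    [[0, 0.0003, 0, 0, 1], [0, 0.0003, 0, 0, 1], [0, 0.0003, 0, 0, 1], [0, 0.0003, 0, 0, 1], [0, 0.0003, 0, 0, 1]],
  ],
)

```text
clock: 17.6
position: [0.5405, -0.038, 0.2453]
ee_rot: [-0.0, 1.0, 0.004, 0.0]
contact_force: [-0.3, -1.2, -0.3]
width: 0.0156
gripper_force: 50.0
```

```bash
python3 f.py;python3 f.py
```

```text
18.0 F [ 0.345 -1.337  0.053 -0.249 -0.089 -0.024] sd [0.54 0.37 0.32 0.03 0.02 0.02] pos [ 0.5405 -0.038   0.2453] w 0.0155 49.978750348091125
18.4 F [ 0.421 -0.951  0.116 -0.149 -0.122  0.006] sd [0.42 0.52 0.43 0.03 0.03 0.02] pos [ 0.5405 -0.0381  0.2453] w 0.0152 49.978410601615906
```

move_arm(
  deltas=[
    [[0, 0, 0, 0, 1], [0, 0, 0, 0, 1], [0, 0, 0, 0, 1]],
  ],
  squeeze=20,
)

```text
clock: 18.7
position: [0.5405, -0.0381, 0.2453]
ee_rot: [-0.0, 1.0, 0.004, 0.0]
contact_force: [0.3, -0.1, -0.1]
width: 0.0154
gripper_force: 50.0
```

```bash
python3 f.py
```

```text
19.1 F [ 0.798 -0.224  0.209 -0.035 -0.167 -0.005] sd [0.59 0.57 0.82 0.02 0.02 0.03] pos [ 0.5405 -0.0381  0.2453] w 0.0153 49.97835338115692
```

move_arm(
  deltas=[
    [[0, 0, 0, 0, 0.58], [0, 0, 0, 0, 0.5], [0, 0, 0, 0, 0.4], [0, 0, 0, 0, 0.3], [0, 0, 0, 0, 0.2], [0, 0, 0, 0, 0], [0, 0, 0, 0, -0.2], [0, 0, 0, 0, -0.4]],
  ],
)

```text
clock: 19.9
position: [0.5404, -0.0382, 0.2453]
ee_rot: [0.0, 1.0, 0.004, 0.0]
contact_force: [-0.0, 0.2, 0.3]
width: 0.0601
gripper_force: 0.0
```

```bash
cat > tr.py <<'E'
from h import *
g0=None
import sys
for i in range(int(sys.argv[1])):
    s=manip.get_image("side")
    g=cv2.cvtColor(s,7).astype(np.float32)[200:260,255:310]  # pail region
    if g0 is None: g0=g
    (dx,dy),_=cv2.phaseCorrelate(g0,g); print(round(dx,2),round(dy,2),end=" | ")
st=manip.get_state(); print(st["clock"],st["contact_force"],st["width"])
cv2.imwrite(sys.argv[2],crop(s,200,110,150,110,5)[:,:,::-1])
E
python3 tr.py 16 pics/c5.png
```

```text
0.0 0.0 | 0.01 -0.01 | -0.01 0.02 | -0.03 0.04 | -0.01 -0.05 | -0.03 0.01 | 0.01 0.0 | 0.02 -0.04 | 0.03 -0.06 | 0.08 -0.04 | 0.07 -0.04 | 0.03 0.01 | 0.01 -0.03 | -0.0 -0.04 | -0.0 0.03 | -0.0 0.02 | 20.7 [ 0.24176548 -0.28126013 -0.04380666] 0.05949628856406337
```

View pics/c5.png

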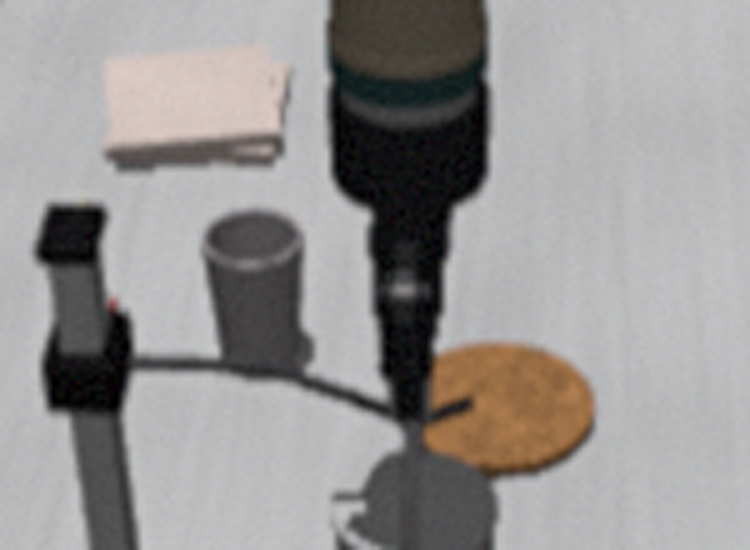

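The pail hangs still (under 0.1 px of motion), with the trough at (412,420). Waiting another 2.4 s.

move_arm(
  deltas=[
    [[0, 0, 0, 0, -0.4], [0, 0, 0, 0, -0.4], [0, 0, 0, 0, -0.4], [0, 0, 0, 0, -0.4], [0, 0, 0, 0, -0.4], [0, 0, 0, 0, -0.4], [0, 0, 0, 0, -0.4], [0, 0, 0, 0, -0.4], [0, 0, 0, 0, -0.4], [0, 0, 0, 0, -0.4], [0, 0, 0, 0, -0.4], [0, 0, 0, 0, -0.4]],
  ],
)

```text
clock: 21.9
position: [0.5404, -0.0382, 0.2453]
ee_rot: [0.0, 1.0, 0.004, 0.0]
contact_force: [-0.3, -0.4, 0.1]
width: 0.0599
gripper_force: 0.0
```

move_arm(
  deltas=[
    [[0, 0, 0, 0, -0.4], [0, 0, 0, 0, -0.4], [0, 0, 0, 0, -0.4], [0, 0, 0, 0, -0.4], [0, 0, 0, 0, -0.4], [0, 0, 0, 0, -0.4], [0, 0, 0, 0, -0.4], [0, 0, 0, 0, -0.4], [0, 0, 0, 0, -0.4], [0, 0, 0, 0, -0.4], [0, 0, 0, 0, -0.4], [0, 0, 0, 0, -0.4]],
  ],
)

```text
clock: 23.1
position: [0.5404, -0.0382, 0.2453]
ee_rot: [0.0, 1.0, 0.004, 0.0]
contact_force: [-0.0, -0.2, -0.3]
width: 0.0597
gripper_force: 0.0
```

```bash
python3 tr.py 8 pics/c6.png
```

```text
0.0 0.0 | -0.01 -0.05 | -0.02 0.02 | 0.0 0.02 | -0.06 -0.02 | -0.03 -0.03 | -0.01 -0.02 | -0.04 -0.02 | 23.5 [-0.27877317  1.87287975 -0.37690935] 0.059665465907858296
```

move_arm(
  deltas=[
    [[0, 0, 0, 0, 0], [0, 0, 0, 0, 0.3], [0, 0, 0, 0, 0.5], [0, 0, 0, 0, 0.56], [0, 0, 0, 0, 0.6], [0, 0, 0, 0, 0.64], [0, 0, 0, 0, 0.68], [0, 0, 0, 0, 0.8], [0, 0, 0, 0, 1], [0, 0, 0, 0, 1], [0, 0, 0, 0, 1]],
  ],
  squeeze=50,
)

```text
clock: 24.6
position: [0.5404, -0.0382, 0.2453]
ee_rot: [0.0, 1.0, 0.004, 0.0]
contact_force: [-0.4, 0.8, -0.1]
width: 0.0156
gripper_force: 48.7
```

```bash
python3 f.py; python3 go.py .54 -.038 .324 .5
```

```text
25.0 F [-0.106 -0.555  0.178 -0.036  0.002 -0.007] sd [0.42 0.57 0.55 0.04 0.02 0.01] pos [ 0.5404 -0.0382  0.2453] w 0.0152 48.748177886009216
t 25.0 pos [ 0.5404 -0.0382  0.2453] yaw 0.5 tilt [-0.e+00 -1.e-04 -1.e+00] F [-0.46 -0.02 -0.08] w 0.0152
cmd [-0.0005 -0.0002 -0.0984] twist 0.0
```

move_arm(
  deltas=[
    [[0, 0, -0.003, 0, 1], [0, 0, -0.008, 0, 1], [0, 0, -0.013, 0, 1], [0, 0, -0.018, 0, 1], [0, 0, -0.023, 0, 1], [0, 0, -0.028, 0, 1], [0, 0, -0.033, 0, 1], [0, 0, -0.038, 0, 1], [0, 0, -0.043, 0, 1], [0, 0, -0.047, 0, 1], [0, 0, -0.05, 0, 1], [0, 0, -0.053, 0, 1]],
  ],
)

```text
clock: 26.2
position: [0.5403, -0.0381, 0.2877]
ee_rot: [0.0, 1.0, 0.004, -0.0]
contact_force: [-0.1, 0.2, -3.9]
width: 0.0154
gripper_force: 48.7
```

move_arm(
  deltas=[
    [[0, 0, -0.003, 0, 1], [0, 0, -0.006, 0, 1], [0, 0, -0.009, 0, 1], [0, 0, -0.012, 0, 1], [0, 0, -0.015, 0, 1], [0, 0, -0.019, 0, 1], [0, 0, -0.024, 0, 1], [0, 0, -0.031, 0, 1], [0, 0, -0.038, 0, 1], [0, 0, -0.043, 0, 1], [0, 0, -0.045, 0, 1], [0, 0, -0.045, 0, 1]],
  ],
)

```text
clock: 27.4
position: [0.5405, -0.0382, 0.324]
ee_rot: [0.0, 1.0, 0.004, 0.0]
contact_force: [-0.2, 0.6, -3.3]
width: 0.0154
gripper_force: 48.7
```

```bash
python3 f.py; python3 go.py .43 -.038 .324 .5
```

```text
27.8 F [-1.740e-01  2.000e-03 -3.048e+00  9.000e-03  1.000e-03 -1.000e-02] sd [0.53 0.48 0.39 0.03 0.03 0.03] pos [ 0.5403 -0.0382  0.3235] w 0.015 48.68194878101349
t 27.8 pos [ 0.5404 -0.0382  0.3235] yaw 0.51 tilt [-3.e-04 -0.e+00 -1.e+00] F [-0.48 -0.24 -2.99] w 0.015
cmd [-0.1379 -0.0014 -0.0006] twist 0.0
```

move_arm(
  deltas=[
    [[-0.006, 0, 0, 0, 1], [-0.02, 0, 0, 0, 1], [-0.04, 0, 0, 0, 1], [-0.06, 0, 0, 0, 1], [-0.08, 0, 0, 0, 1], [-0.1, 0, 0, 0, 1], [-0.12, 0, 0, 0, 1], [-0.138, 0, 0, 0, 1], [-0.148, 0, 0, 0, 1], [-0.15, 0, 0, 0, 1], [-0.15, 0, 0, 0, 1]],
  ],
)

```text
clock: 28.9
position: [0.4206, -0.0393, 0.3239]
ee_rot: [0.0, 1.0, 0.004, 0.001]
contact_force: [-0.4, 0.2, -2.7]
width: 0.0154
gripper_force: 48.7
```

```bash
python3 go.py .504 -.2995 .3 .5;python3 go.py .504 -.2995 .19 .5
```

```text
t 28.9 pos [ 0.4206 -0.0393  0.3239] yaw 0.49 tilt [ 1.2e-03 -2.0e-04 -1.0e+00] F [-0.37  0.18 -2.73] w 0.0154
cmd [0.1013 0.3261 0.0301] twist -0.0
t 28.9 pos [ 0.4206 -0.0393  0.3239] yaw 0.49 tilt [ 1.2e-03 -2.0e-04 -1.0e+00] F [-0.37  0.18 -2.73] w 0.0154
cmd [0.1012 0.3261 0.1676] twist -0.0
```

move_arm(
  deltas=[
    [[0.003, 0.012, 0, 0, 1], [0.014, 0.045, 0, 0, 1], [0.028, 0.09, 0, 0, 1], [0.043, 0.138, 0.005, 0, 1], [0.058, 0.186, 0.01, 0, 1], [0.073, 0.234, 0.015, 0, 1], [0.086, 0.278, 0.02, 0, 1], [0.096, 0.308, 0.025, 0, 1], [0.1, 0.322, 0.03, 0, 1], [0.1015, 0.326, 0.03, 0, 1], [0.1015, 0.326, 0.03, 0, 1], [0.1015, 0.326, 0.03, 0, 1]],
  ],
)

```text
clock: 30.1
position: [0.5038, -0.2981, 0.3001]
ee_rot: [-0.0, 1.0, 0.005, 0.0]
contact_force: [-0.1, -0.1, -3.5]
width: 0.0153
gripper_force: 49.4
```

```bash
python3 f.py; python3 go.py .504 -.2995 .174 .5
```

```text
30.5 F [-3.850e-01  6.800e-02 -3.253e+00  1.000e-03  2.000e-03  2.000e-03] sd [0.55 0.43 0.52 0.03 0.03 0.04] pos [ 0.5038 -0.2984  0.3003] w 0.0151 49.389758706092834
t 30.5 pos [ 0.5039 -0.2989  0.3   ] yaw 0.53 tilt [ 4.e-04 -4.e-04 -1.e+00] F [ 0.24 -0.09 -2.81] w 0.0151
cmd [1.000e-04 6.000e-04 1.575e-01] twist 0.0003
```

Lower to TCP 0.174, then feel down slowly.

move_arm(
  deltas=[
    [[0, 0.0005, 0.01, 0, 1], [0, 0.0005, 0.035, 0, 1], [0, 0.0005, 0.065, 0, 1], [0, 0.0005, 0.095, 0, 1], [0, 0.0005, 0.12, 0, 1], [0, 0.0005, 0.14, 0, 1], [0, 0.0005, 0.152, 0, 1], [0, 0.0005, 0.157, 0, 1], [0, 0.0005, 0.159, 0, 1], [0, 0.0005, 0.161, 0, 1], [0, 0.0005, 0.163, 0, 1], [0, 0.0005, 0.164, 0, 1]],
  ],
)

```text
clock: 31.7
position: [0.5042, -0.2999, 0.169]
ee_rot: [0.0, 1.0, 0.004, 0.0]
contact_force: [0.7, 0.3, -2.8]
width: 0.0154
gripper_force: 49.3
```

```bash
python3 f.py
```

```text
Traceback (most recent call last):
  File "f.py", line 3, in <module>
    for i in range(8): manip.get_image("top"); s=manip.get_state(); F.append(np.r_[s["contact_force"],s["moment"]]); p.append(s["position"])
                       ~~~~~~~~~~~~~~~^^^^^^^
ValueError: 200 camera calls are used up
```

Camera calls are used up, so I'll finish the placing by force and position.

move_arm(
  deltas=[
    [[0, 0, 0.0005, 0, 1], [0, 0, 0.001, 0, 1], [0, 0, 0.0015, 0, 1], [0, 0, 0.002, 0, 1], [0, 0, 0.0025, 0, 1], [0, 0, 0.0025, 0, 1]],
  ],
)

```text
clock: 32.3
position: [0.5039, -0.2997, 0.1664]
ee_rot: [-0.0, 1.0, 0.004, -0.0]
contact_force: [0.1, 0.4, -3.9]
width: 0.0154
gripper_force: 49.3
```

move_arm(
  deltas=[
    [[0, 0, 0.0005, 0, 1], [0, 0, 0.001, 0, 1], [0, 0, 0.001, 0, 1], [0, 0, 0.001, 0, 1]],
  ],
)

```text
clock: 32.7
position: [0.5039, -0.2997, 0.1657]
ee_rot: [0.0, 1.0, 0.004, -0.0]
contact_force: [-0.5, 0.9, -4.5]
width: 0.0152
gripper_force: 49.3
```

move_arm(
  deltas=[
    [[0, 0, 0.0005, 0, 1], [0, 0, 0.001, 0, 1], [0, 0, 0.001, 0, 1], [0, 0, 0.001, 0, 1], [0, 0, 0.001, 0, 1]],
  ],
)

```text
clock: 33.2
position: [0.5039, -0.2997, 0.1649]
ee_rot: [0.0, 1.0, 0.004, 0.0]
contact_force: [0.3, 0.1, -3.7]
width: 0.0153
gripper_force: 49.3
```

move_arm(
  deltas=[
    [[0, 0, 0.0003, 0, 1], [0, 0, 0.0006, 0, 1], [0, 0, 0.0006, 0, 1], [0, 0, 0.0006, 0, 1], [0, 0, 0.0006, 0, 1]],
  ],
)

```text
clock: 33.7
position: [0.504, -0.2998, 0.1646]
ee_rot: [0.0, 1.0, 0.004, 0.0]
contact_force: [1.0, -0.4, -1.2]
width: 0.0151
gripper_force: 49.7
```

Contact is starting. Continue slightly.

move_arm(
  deltas=[
    [[0, 0, 0.0003, 0, 1], [0, 0, 0.0003, 0, 1], [0, 0, 0.0003, 0, 1], [0, 0, 0.0003, 0, 1], [0, 0, 0.0003, 0, 1]],
  ],
)

```text
clock: 34.2
position: [0.504, -0.2998, 0.1646]
ee_rot: [0.0, 1.0, 0.004, 0.0]
contact_force: [-1.3, -0.1, 3.2]
width: 0.0154
gripper_force: 50.2
```

move_arm(
  deltas=[
    [[0, 0, 0, 0, 1], [0, 0, 0, 0, 1]],
  ],
)

```text
clock: 34.4
position: [0.504, -0.2999, 0.1646]
ee_rot: [0.0, 1.0, 0.004, 0.0]
contact_force: [-0.9, -0.3, 4.7]
width: 0.0154
gripper_force: 50.4
```

The pail rests on the trivet. Release, then retreat straight up.

move_arm(
  deltas=[
    [[0, 0, 0, 0, 0.58], [0, 0, 0, 0, 0.5], [0, 0, 0, 0, 0.3], [0, 0, 0, 0, 0], [0, 0, 0, 0, -0.4], [0, 0, 0, 0, -0.6], [0, 0, 0, 0, -0.6], [0, 0, 0, 0, -0.6]],
  ],
)

```text
clock: 35.2
position: [0.5039, -0.2997, 0.1642]
ee_rot: [0.0, 1.0, 0.004, 0.0]
contact_force: [-0.2, 0.8, 0.4]
width: 0.0682
gripper_force: 0.0
```

move_arm(
  deltas=[
    [[0, 0, -0.01, 0, -0.6], [0, 0, -0.03, 0, -0.6], [0, 0, -0.06, 0, -0.6], [0, 0, -0.1, 0, -0.6], [0, 0, -0.14, 0, -0.6], [0, 0, -0.17, 0, -0.6], [0, 0, -0.18, 0, -0.6], [0, 0, -0.18, 0, -0.6], [0, 0, -0.18, 0, -0.6], [0, 0, -0.18, 0, -0.6], [0, 0, -0.18, 0, -0.6]],
  ],
)

```text
clock: 36.3
position: [0.5034, -0.2994, 0.3067]
ee_rot: [-0.001, 1.0, 0.004, -0.001]
contact_force: [-0.4, -0.3, 0.1]
width: 0.0682
gripper_force: 0.0
```

```bash
python3 go.py .504 -.2995 .3 .5; python3 -c "
from rig import manip
print(manip.sign_off())"
```

```text
t 36.3 pos [ 0.5034 -0.2994  0.3067] yaw 0.5 tilt [-0.0023  0.0017 -1.    ] F [-0.36 -0.27  0.12] w 0.0682
cmd [0.0007 0.0002 0.0083] twist 0.0
the job is handed in; nothing more can be done
None
```

The pail was weighed (about 3.4 N, or 0.34 kg), hung still hands-off for over 3 s, then was lifted off and set on the trivet at its measured centre; I handed in at 36.3 s, but the final placing was checked only by force and position because the camera calls had run out.

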